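Get the measuring cup out of the blocked drawer and onto the scale

ROBOT

A 6-joint arm with a two-finger parallel gripper is mounted at the origin on a cart in front of the work surface, level with it; the furniture and walls round the work are solid. World frame = base frame: x ahead of the robot, y to its left, z up, the work surface at z = 0. Lengths are in m, angles in rad, forces in N, time in s.
With the tool pointing down it reaches from about 0.35 to 0.925 m from the base axis. Payload 6.4 kg.
Tool frame: the origin (TCP) lies at the very end of the fingers, on their centre line; the grasp point (between the pads) lies 19 mm behind it; z points along the fingers, y is the line along which they close (so a half turn about z gives the same grasp; the last joint's range is limited). The gripper opens to 85 mm and grips with 20 to 120 N. Pads are 22 mm wide; open, the fingers measure 114 mm over their backs; the gripper's body (76 mm by 85 mm) begins 54 mm behind the grasp point. The pads swing forward as they close: fully open they stand 13 mm farther back than shut.
Start: joints at [0.946, 0.245, 1.558, -0, 1.339, -0.174], TCP at [0.283, 0.585, 0.231] pointing down, gripper open.
Joint ranges: [-3.13, 3.13], [-1.02, 2.26], [0.13, 2.54], [-0.95, 4.09], [0.21, 2.88], [-2.74, 2.74]. Speed limits (rad/s): [2.57, 2.57, 3.14, 3.14, 3.14, 3.14].

INTERFACE

Orientations are given as a unit quaternion [x, y, z, w].
In Python, from station import env gives the robot as it stands.
- The arm moves only by the shell command python3 -m creep 'ROWS' [FORCE]. ROWS is text: rows parted by semicolons, each of 5 numbers parted by spaces: the opening, from 0 (shut) to 1 (fully open), then the shift along the tool's x, y, z in mm, then the turn about the tool's z in degrees. A call has 1 to 8 rows; each row shifts and turns the commanded pose from where the row before left it, along the tool's axes as they then stand; what a row does not reach is not made up. A row lasts 1/8 s, in which the tool goes at most 62.5 mm and 10.7 degrees, less where a joint would pass 70% of its speed; a pose out of reach is approached as far as the arm can. A call is refused whole if a number of a shift passes 62.5 or a number of a turn 10.7, either way. A call with a gripper value outside its range is refused whole. The fingers move at their own pace and stop on an object; FORCE is the grip in N (left out, the last holds). Time passes only in rows, so rows that do not move let the fingers close. It gives the time, the measured TCP pose, the force, the opening and the grip force at its end, in the units of the state.
- env.get_state(): the state, without advancing time (a new reading comes with each control period).
- env.capture(name): name is "scene" or "top" or "wrist"; returns a dict with "img" (480x640x3 uint8, red, green, blue), "fov_y" (degrees; the focal length in pixels is half the picture's height over the tangent of half this angle, whatever the lens; pixels are square), "cx", "cy" (the principal point, pixels), "D" ([k1, k2, p1, p2, k3] as OpenCV has them; the pictures are not rectified), "position" and "attitude" of the camera in the world; the wrist camera has in their place "tool_from_camera" (4x4, takes a point from camera to tool coordinates, whose origin is the TCP and whose axes are the flange's). Camera axes: x right, y down, z forward; pixel columns grow to the right and rows downward; lengths in m; the calibration is good to about 2 mm. A picture is of the moment at which its call begins: read the wrist's pose just before it. There is no depth.
- env.close_job(): hands the job in; it is judged then, once.
The state is a dict: "time": time; "q": joint angles; "dq": joint speeds; "joint_torque": joint torques, N m; "eef_pos": TCP position; "orientation": TCP orientation; "wrist_force": force on the tool from outside, world axes, zero at the start; "ft_torque": the same for the moment, N m; "gripper_width": finger opening in m; "gripper_force": force on a finger pad.
Only numpy, scipy, OpenCV 4.12 (cv2) and the standard library are available. Lean on these libraries where they do the work, as an engineer would, in place of code of your own. Each camera call takes 0.05 s, during which the arm holds its last target. There are 200 camera calls.

TASK

Three things stand in the way of the pull-out drawer: with the drawer still shut, move the timer, the flavouring bottle and the spice jar out of the way onto the wooden tray. Then pull the drawer out, stand the larger measuring cup upright in the middle of the kitchen scale's round platform, leave the smaller cup in the drawer, push the drawer fully shut and put each of the three things back exactly where it stood. Keep everything upright.

Things in the scene. Friction and masses are not known exactly. Their poses are not given: they have to be found in the camera images.
- timer: wind-up kitchen timer, red dial on a cream base, 63 mm across and 49 mm tall; the base (0 to 20 mm up) is 62 mm in diameter, the dial (21 to 49 mm up) up to 58 mm and does not turn; 0.11 kg. Stands in front of the drawer. Origin in the middle of its underside, z up.
- flavour_bottle: small white plastic flavouring bottle with a brown band, 84 mm tall; body 40 mm in diameter up to 66 mm, narrower cap (26 mm) above; 0.06 kg. Stands in front of the drawer. Origin in the middle of its underside, z up.
- spice_jar: small glass spice jar with light brown contents and a grey screw lid, 41 mm in diameter, 73 mm tall, 0.12 kg. Stands in front of the drawer. Origin in the middle of its underside, z up.
- large_cup: the larger of two steel measuring cups, upright in one of the drawer's two lanes (varies), handle to the front; 68 x 136 x 33 mm, 0.05 kg. Round bowl 68 mm across, 31 mm high, centre at y = +34 mm; flat handle 18 mm wide, from y = 0 to -68 mm, its faces 27 and 33 mm above the underside. Origin: underside, middle of the whole length; z up.
- cup_bowl (a point): the middle of the underside of the larger cup's bowl (34 mm along +y from large_cup; same axes)
- small_cup: the smaller measuring cup, same form, 53 x 112 x 27 mm, in the drawer's other lane. Stays there. Origin on the underside in the middle of the whole length.
- tray: low wooden serving tray with small dark handles at its ends, fixed on the table to the left or right of the drawer unit (which one varies), 300 mm along its own x and 140 mm along y; floor 6 mm above the table, rim 18 mm high; the floor inside the rim is 284 x 124 mm. Origin in the middle of its underside.
- scale: flat grey digital kitchen scale with a round black platform, fixed on the table on the other side; 190 x 145 mm. Platform 128 mm in diameter, its top 22 mm above the table. Origin under the middle of the platform at table height; its display is towards -x.
- drawer (a joint): how far the drawer is out, m: 0 shut, 0.16 at the stop, where the cups clear the unit; about 1.5 N friction, stays where left. Fixed unit: wire frame 248 mm wide, 80 mm high, bars on top through which the cups are seen but not reached. Drawer floor 13 mm above the table, walls and middle divider 17 mm above the floor; two lanes 102 x 176 mm; front panel's top 62 mm above the table.
- drawer_handle (a point): middle of the drawer's bar handle, 44 mm above the table: a round steel bar 10 mm thick, 100 mm long along its y, 38 mm in front of the drawer's front panel. x points into the unit (pull along -x), z up; moves with the drawer.

How it is judged:
On the way, in this order (a step that is already met when the one before it is completed fails the run):
1. the timer, the bottle and the jar all stand upright on the tray, the drawer still shut (x of timer in the frame of tray between -0.135 and 0.135 m and y of timer in the frame of tray between -0.055 and 0.055 m and z of each of timer, flavour_bottle, spice_jar in the frame of tray below 0.012 m and angle between each of timer, flavour_bottle, spice_jar's own z axis and vertical below 0.12 rad and x of flavour_bottle in the frame of tray between -0.135 and 0.135 m and y of flavour_bottle in the frame of tray between -0.055 and 0.055 m and x of spice_jar in the frame of tray between -0.135 and 0.135 m and y of spice_jar in the frame of tray between -0.055 and 0.055 m and value of joint drawer below 0.015 m), for 0.2 s.
2. the larger cup stands on the scale's platform, released (horizontal distance between cup_bowl and scale below 0.015 m and z of cup_bowl in the frame of scale between 0.017 and 0.028 m and angle between large_cup's own z axis and vertical below 0.08 rad and linear speed of large_cup below 0.02 m/s and contact force between the fingers and large_cup below 0.3 N), for 0.2 s.
At the end, for the whole second after the job is handed in: All released, upright, at rest: larger cup on the scale, bowl middle within 15 mm of the platform middle; drawer shut (within 8 mm) with the smaller cup in it, within 30 mm of its start; timer, bottle and jar each within 15 mm of where it stood at the start (all of step 2 and value of joint drawer below 0.008 m and distance of small_cup from where it was at the start of the episode below 0.03 m and angle between each of small_cup, timer, flavour_bottle, spice_jar's own z axis and vertical below 0.12 rad and distance of each of timer, flavour_bottle, spice_jar from where it was at the start of the episode below 0.015 m and linear speed of each of timer, flavour_bottle, spice_jar below 0.02 m/s and contact force between the fingers and timer below 0.3 N and contact force between the fingers and flavour_bottle below 0.3 N and contact force between the fingers and spice_jar below 0.3 N); the robot touches nothing.
It fails at once if the timer, the bottle, the jar or the larger cup is tipped over (angle between any of timer, flavour_bottle, spice_jar, large_cup's own z axis and vertical above 0.8 rad).
It also fails if it takes over 139 s, if anything falls off the work surface, if the arm or the gripper's body presses on something with over 40 N, if the wrist force passes 120 N, or if a joint passes its speed limit or range.

## Working session

There is one attempt and no reset: what is moved stays moved. The work goes in short steps, Python scripts to look and compute and a shell command to move; the robot and the scene stay as the last step left them, time stands still between calls to the robot, and variables do not carry over. Pictures are saved under pics/ and viewed, at most 18 in all, crops included, and the job is handed in when it is done.

```bash
ls; mkdir -p pics; python3 - <<'E'
from station import env
import cv2
s=env.get_state();print({k:(v if not hasattr(v,'round') else v) for k,v in s.items()})
for n in("scene","top"):
    c=env.capture(n);cv2.imwrite(f"pics/{n}0.png",c["img"][:,:,::-1]);print({k:v for k,v in c.items() if k!="img"})
c=env.capture("wrist");print({k:v for k,v in c.items() if k!="img"})
E
```

```text
pics
{'time': 0.0, 'q': array([ 9.45921161e-01,  2.45823591e-01,  1.55901499e+00,  2.04318723e-05,
        1.33873249e+00, -1.74121362e-01]), 'dq': array([-0.00045966, -0.00143335,  0.00043266, -0.00070503,  0.00187404,
        0.0013952 ]), 'joint_torque': array([ 1.52313030e-03, -4.29516399e+01, -3.26127291e+01, -1.13952519e-04,
        5.43857561e-03,  8.50579681e-06]), 'eef_pos': array([0.28283542, 0.58461047, 0.23017372]), 'orientation': array([ 2.23475938e-01,  9.74708944e-01, -9.07452209e-04, -3.93917416e-04]), 'wrist_force': array([ 0.24679919, -0.24699528, -0.04257448]), 'ft_torque': array([ 0.03521958,  0.01936755, -0.04790767]), 'gripper_force': 0.0, 'gripper_width': 0.08535302427488656}
{'fov_y': 46.23707340702188, 'cx': 318.4759904240829, 'cy': 235.2819509279972, 'D': array([-0.13716928,  0.        ,  0.        ,  0.        ,  0.        ]), 'position': array([-0.22174771, -0.53883142,  1.13874639]), 'attitude': array([ 0.81627121, -0.4484069 ,  0.17341331, -0.32025052])}
{'fov_y': 49.417978594697495, 'cx': 315.3759604085966, 'cy': 234.2521679130793, 'D': array([0.04049975, 0.        , 0.        , 0.        , 0.        ]), 'position': array([0.39595324, 0.00204112, 1.06802767]), 'attitude': array([ 0.71268633, -0.69435157,  0.06965855, -0.07142681])}
{'fov_y': 65.48958365724643, 'cx': 321.54915756844895, 'cy': 238.54210253465047, 'D': array([-0.03845895,  0.        ,  0.        ,  0.        ,  0.        ]), 'tool_from_camera': array([[ 2.33758376e-04, -9.57442480e-01, -2.88624052e-01,
         7.40929192e-02],
       [ 9.99999959e-01,  2.70844575e-04, -8.85571927e-05,
        -1.03764184e-03],
       [ 1.62960677e-04, -2.88624019e-01,  9.57442504e-01,
        -1.42578922e-01],
       [ 0.00000000e+00,  0.00000000e+00,  0.00000000e+00,
         1.00000000e+00]])}
```

View pics/scene0.png

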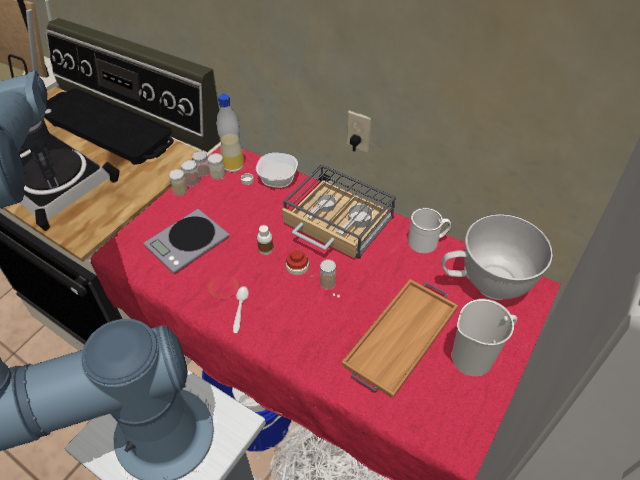

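View pics/top0.png

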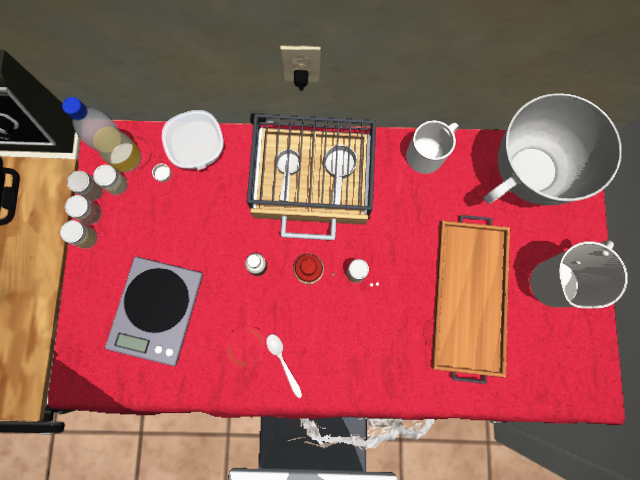

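The scene shot shows the scale on the left (+y), tray on the right, and bottle, timer and jar in a row in front of the drawer. In the top view the bottle is at (256,264), timer (308,268), jar (358,270), large cup in the right lane (340,162), and handle bar (308,236). I'll enlarge the crops next.

```bash
cat > h.py <<'E'
import numpy as np, cv2
from scipy.spatial.transform import Rotation as R
CAL={'scene':dict(f=240/np.tan(np.radians(46.23707340702188/2)),c=(318.476,235.282),k=-0.13716928,p=[-0.22174771,-0.53883142,1.13874639],q=[0.81627121,-0.4484069,0.17341331,-0.32025052]),
'top':dict(f=240/np.tan(np.radians(49.417978594697495/2)),c=(315.376,234.252),k=0.04049975,p=[0.39595324,0.00204112,1.06802767],q=[0.71268633,-0.69435157,0.06965855,-0.07142681])}
WC=dict(f=240/np.tan(np.radians(65.48958365724643/2)),c=(321.549,238.542),k=-0.03845895)
T=np.array([[2.33758e-4,-.957442480,-.288624052,.0740929192],[1,2.70845e-4,-8.8557e-5,-.00103764],[1.6296e-4,-.288624,.9574425,-.142578922],[0,0,0,1]])
def ray(cam,uv,pose=None):
    C=WC if cam=='wrist' else CAL[cam]
    K=np.array([[C['f'],0,C['c'][0]],[0,C['f'],C['c'][1]],[0,0,1]])
    n=cv2.undistortPoints(np.array([[uv]],float),K,np.array([C['k'],0,0,0,0]))[0,0]
    d=np.array([*n,1.])
    if cam=='wrist':
        Rm=R.from_quat(pose[1]).as_matrix(); o=Rm@T[:3,3]+pose[0]; d=Rm@T[:3,:3]@d
    else: o=np.array(C['p']); d=R.from_quat(C['q']).as_matrix()@d
    return o,d/np.linalg.norm(d)
def plane(cam,uv,z,pose=None):
    o,d=ray(cam,uv,pose); return (o+d*(z-o[2])/d[2]).round(4)
def tri(rays):
    A=sum(np.eye(3)-np.outer(d,d) for o,d in rays); b=sum((np.eye(3)-np.outer(d,d))@o for o,d in rays)
    p=np.linalg.solve(A,b); return p.round(4),[round(float(np.linalg.norm(np.cross(p-o,d))),4) for o,d in rays]
def proj(cam,X):
    C=CAL[cam];Rm=R.from_quat(C['q']).as_matrix();K=np.array([[C['f'],0,C['c'][0]],[0,C['f'],C['c'][1]],[0,0,1]])
    return cv2.projectPoints(np.array(X,float).reshape(-1,1,3),cv2.Rodrigues(Rm.T)[0],-Rm.T@np.array(C['p']),K,np.array([C['k'],0,0,0,0]))[0][:,0].round(1)
E
python3 - <<'E'
import cv2
t=cv2.imread('pics/top0.png');s=cv2.imread('pics/scene0.png')
a=t[110:290,230:390];b=s[160:300,240:400]
cv2.imwrite('pics/ct.png',cv2.resize(a[:150],None,fx=5,fy=5,interpolation=2)[0:600] if 0 else cv2.resize(t[225:295,235:385],None,fx=5,fy=5,interpolation=2))
cv2.imwrite('pics/cs.png',cv2.resize(s[215:300,245:355],None,fx=7,fy=7,interpolation=2))
E
```

```text
(no output)
```

View pics/ct.png

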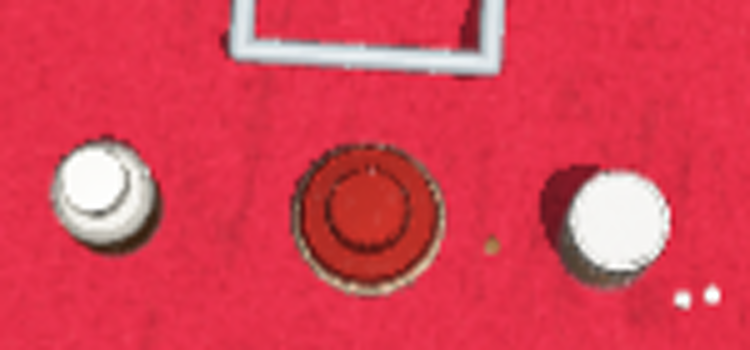

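View pics/cs.png

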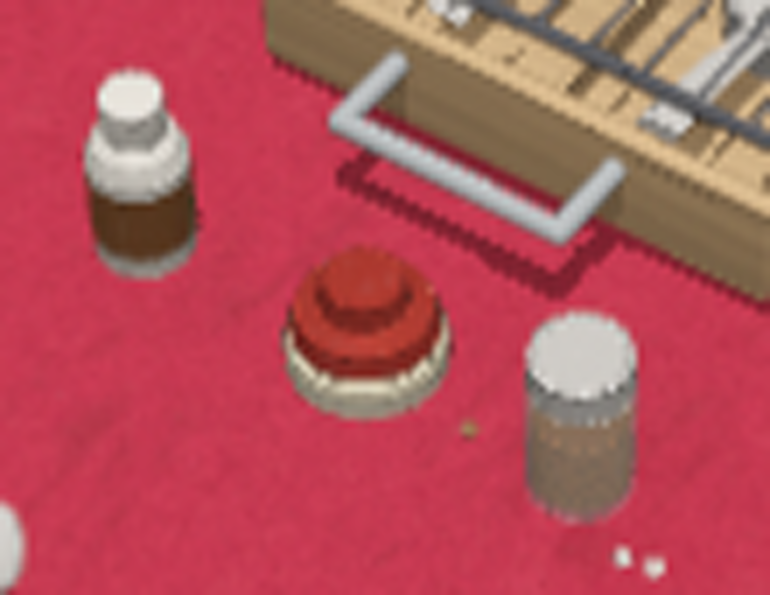

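The crops give these pixels. Top crop: bottle cap (97,181), timer knob (368,207), jar lid (619,221), handle corners (237,52) and (498,66). Scene crop: cap (131,97), knob (364,283), lid (581,355), handle corners (340,122) and (562,234).

```bash
python3 - <<'E'
from h import *
t=lambda x,y:ray('top',(x/5+235-.4,y/5+225-.4))
s=lambda x,y:ray('scene',(x/7+245-.43,y/7+215-.43))
for n,a,b in [('bottle84',(97,181),(131,97)),('timer49',(368,207),(364,283)),('jar73',(619,221),(581,355)),('hL',(237,52),(340,122)),('hR',(498,66),(562,234))]:
    print(n,tri([t(*a),s(*b)]))
for n,uv,z in [('bottle',(97,181),.084),('timer',(368,207),.049),('jar',(619,221),.073),('hL',(237,52),.049),('hR',(498,66),.049)]:
    print(n,plane('top',(uv[0]/5+234.6,uv[1]/5+224.6),z))
# platform and tray
img=cv2.imread('pics/top0.png')
g=cv2.cvtColor(img,cv2.COLOR_BGR2GRAY)
m=np.uint8(g<40)*255;m[:, :110]=0;m[:,205:]=0;m[:255]=0;m[345:]=0
c=max(cv2.findContours(m,0,1)[0],key=cv2.contourArea)
e=cv2.fitEllipse(c);print(e,plane('top',e[0],.022))
img2=cv2.imread('pics/scene0.png');g=cv2.cvtColor(img2,cv2.COLOR_BGR2GRAY)
m=np.uint8(g<40)*255;m[:, :160]=0;m[:,222:]=0;m[:205]=0;m[260:]=0
c=max(cv2.findContours(m,0,1)[0],key=cv2.contourArea)
e2=cv2.fitEllipse(c);print(e2,tri([ray('top',e[0]),ray('scene',e2[0])]))
for uv in [(441,222),(509,227),(434,373),(505,376)]: print('tray',plane('top',uv,.018))
for uv in [(340,162),(337,203),(287,163),(283,201)]: print('cup',plane('top',uv,.044))
a=cv2.resize(img[110:250,240:385],None,fx=4,fy=4,interpolation=2)
b=cv2.resize(img2[270:410,330:470],None,fx=3,fy=3,interpolation=2)
cv2.imwrite('pics/d.png',a)
E
```

```text
bottle84 (array([0.5408, 0.1224, 0.0839]), [0.0003, 0.0003])
timer49 (array([0.5393, 0.0194, 0.044 ]), [0.0006, 0.0006])
jar73 (array([ 0.5327, -0.0779,  0.072 ]), [0.0009, 0.0009])
hL (array([0.6011, 0.0731, 0.0438]), [0.0014, 0.0014])
hR (array([ 0.5968, -0.0307,  0.0465]), [0.0003, 0.0003])
bottle [0.5406 0.1226 0.084 ]
timer [0.5382 0.0198 0.049 ]
jar [ 0.532  -0.0771  0.073 ]
hL [0.5991 0.0738 0.049 ]
hR [ 0.5961 -0.0303  0.049 ]
((155.96656799316406, 299.9577941894531), (60.71342086791992, 64.50257110595703), 45.2811279296875) [0.4664 0.3206 0.022 ]
((191.4025115966797, 233.12083435058594), (31.46904754638672, 44.37105178833008), 76.56321716308594) (array([0.4672, 0.3206, 0.0193]), [0.001, 0.001])
tray [ 0.6411 -0.2504  0.018 ]
tray [ 0.6341 -0.3886  0.018 ]
tray [ 0.34   -0.2297  0.018 ]
tray [ 0.3388 -0.366   0.018 ]
cup [ 0.7564 -0.0394  0.044 ]
cup [ 0.6691 -0.0348  0.044 ]
cup [0.7514 0.0696 0.044 ]
cup [0.6704 0.0748 0.044 ]
```

View pics/d.png

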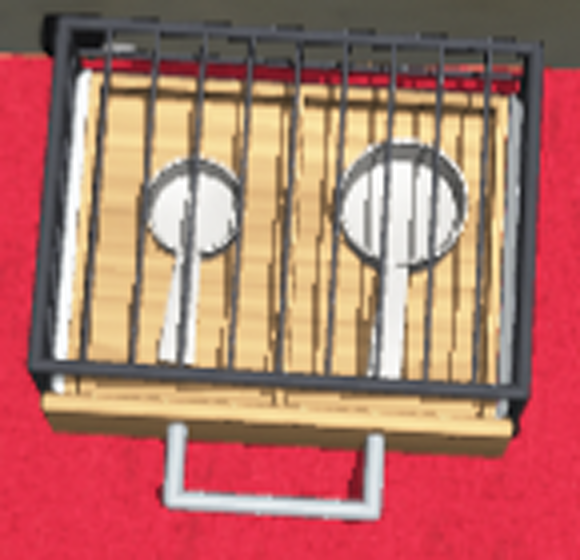

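The heights check out: 84, 44, 72 and 45 mm. That puts the bottle at (0.541,0.1225), timer (0.539,0.020), jar (0.5325,-0.0775), bar middle (0.598,0.022), platform (0.467,0.3206) and tray centre (0.4885,-0.309) at about -4° yaw. First I'll turn the tool square to the world.

```bash
python3 -m creep '1 0 0 0 -8.6; 1 0 0 0 -8.6; 1 0 0 0 -8.6; 1 0 0 0 0; 1 -50 -50 0 0; 1 0 0 0 0' 30
```

```text
time: 0.9
eef_pos: [0.3295, 0.5389, 0.231]
orientation: [0.004, 1.0, -0.0, 0.0]
wrist_force: [-0.2, 0.3, -0.5]
gripper_width: 0.0853
gripper_force: 0.0
```

```bash
python3 -m creep '1 -25 -60 0 0; 1 -25 -60 0 0; 1 -25 -60 0 0; 1 -25 -60 0 0; 1 -25 -60 0 0; 1 -25 -60 0 0; 1 -25 -60 0 0; 1 -25 -60 0 0'; python3 -m creep '1 0 -60 0 0; 1 0 -60 0 0; 1 0 -12 20 0; 1 0 0 20 0; 1 0 0 0 0; 1 0 0 0 0'
```

```text
time: 1.9
eef_pos: [0.52, 0.0779, 0.2315]
orientation: [0.001, 1.0, 0.0, 0.0]
wrist_force: [0.9, -0.3, 0.4]
gripper_width: 0.0854
gripper_force: 0.0
time: 2.65
eef_pos: [0.5199, -0.0524, 0.1921]
orientation: [0.0, 1.0, -0.0, 0.001]
wrist_force: [-0.3, 0.3, 0.2]
gripper_width: 0.0851
gripper_force: 0.0
```

```bash
python3 -m creep '1 -12.5 -25 0 0; 1 0 0 0 0; 1 0 0 40 0; 1 0 0 40 0; 1 0 0 0 0; 1 0 0 0 0'; python3 - <<'E'
from station import env
import cv2,numpy as np
s=env.get_state();c=env.capture("wrist");cv2.imwrite('pics/w1.png',c['img'][:,:,::-1]);print(s['eef_pos'],s['orientation'])
E
```

```text
time: 3.4
eef_pos: [0.5329, -0.0777, 0.1132]
orientation: [0.0, 1.0, -0.0, 0.001]
wrist_force: [0.2, 0.5, 0.4]
gripper_width: 0.0853
gripper_force: 0.0
[ 0.53293924 -0.07767747  0.11317937] [ 4.69854149e-05  9.99999135e-01 -4.04397023e-04  1.25081182e-03]
```

View pics/w1.png

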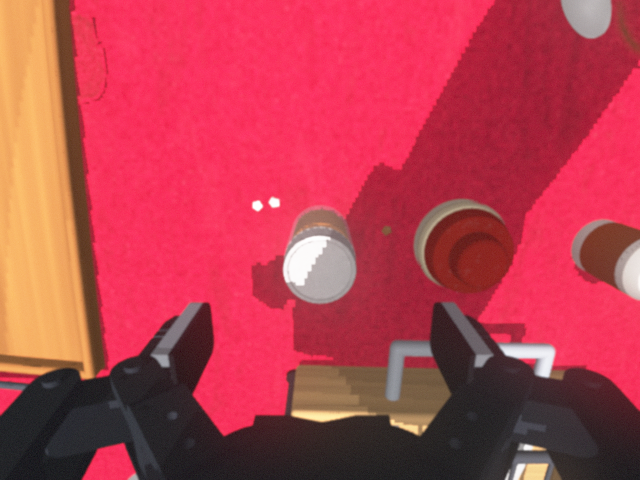

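The wrist view has the jar lid centre at (320,269), the timer knob at (482,261) and the bar at y≈350. I'll check these against the earlier estimates and go down on the jar.

```bash
python3 - <<'E'
from h import *
p=(np.array([.53294,-.07768,.11318]),[0,1,-.0004,.00125])
print(plane('wrist',(320,269),.073,p),plane('wrist',(482,261),.049,p),plane('wrist',(630,272),.084,p))
E
python3 -m creep '1 0 0 45 0; 1 0 0 46 0; 1 0 0 0 0; 0.3 0 0 0 0; 0.3 0 0 0 0; 0.3 0 0 0 0; 0.3 0 0 0 0' 30
```

```text
[ 0.5307 -0.0796  0.073 ] [0.5352 0.0164 0.049 ] [0.5284 0.078  0.084 ]
time: 4.32
eef_pos: [0.5336, -0.0784, 0.0227]
orientation: [0.0, 1.0, -0.001, 0.002]
wrist_force: [-1.0, 0.9, 6.5]
gripper_width: 0.0404
gripper_force: 29.6
```

```bash
python3 -m creep '0.3 0 0 -30 0; 0.3 0 0 -30 0; 0.3 -15 -50 0 0; 0.3 -15 -50 0 0; 0.3 -15 -50 0 0; 0.3 0 -50 0 0; 0.3 0 -37 0 0; 0.3 0 0 0 0'; python3 -m creep '0.3 0 0 0 0;0.3 0 0 0 0'
```

```text
time: 5.32
eef_pos: [0.5767, -0.3178, 0.0813]
orientation: [0.002, 1.0, -0.001, 0.001]
wrist_force: [-0.4, 0.2, -1.3]
gripper_width: 0.0402
gripper_force: 31.0
time: 5.58
eef_pos: [0.5768, -0.3135, 0.0803]
orientation: [-0.0, 1.0, 0.0, -0.0]
wrist_force: [0.1, 1.5, -1.9]
gripper_width: 0.0404
gripper_force: 31.0
```

```bash
python3 -m creep '0.3 0 0 25 0; 0.3 0 0 15 0; 0.3 0 0 8 0; 0.3 0 0 3 0; 0.3 0 0 0 0; 0.3 0 0 0 0'; python3 -m creep '1 0 0 0 0; 1 0 0 0 0; 1 0 0 0 0; 1 0 0 -40 0; 1 0 0 -60 0; 1 0 0 -20 0; 1 0 0 0 0'
```

```text
time: 6.32
eef_pos: [0.5772, -0.3152, 0.03]
orientation: [0.0, 1.0, -0.0, 0.0]
wrist_force: [0.0, -0.3, -1.4]
gripper_width: 0.0405
gripper_force: 31.1
time: 7.2
eef_pos: [0.5776, -0.3155, 0.1512]
orientation: [0.0, 1.0, -0.001, 0.001]
wrist_force: [-0.7, 0.2, -0.7]
gripper_width: 0.0853
gripper_force: 0.0
```

```bash
python3 -m creep '1 10 55 0 0; 1 10 55 0 0; 1 10 55 0 0; 1 9.5 55 0 0; 1 0 55 0 0; 1 0 59 0 0; 1 0 0 0 0; 1 0 0 0 0'; python3 - <<'E'
from station import env
import cv2,numpy as np
s=env.get_state();c=env.capture("wrist");cv2.imwrite('pics/w2.png',c['img'][:,:,::-1][100:400,160:560]);print(s['eef_pos'],s['orientation'])
E
```

```text
time: 8.2
eef_pos: [0.5363, 0.0193, 0.1474]
orientation: [0.0, 1.0, 0.0, -0.002]
wrist_force: [1.4, 0.2, -0.6]
gripper_width: 0.0855
gripper_force: 0.0
[0.53629437 0.01931146 0.14737622] [ 1.18386995e-06  9.99998601e-01  1.23917512e-04 -1.66788851e-03]
```

View pics/w2.png

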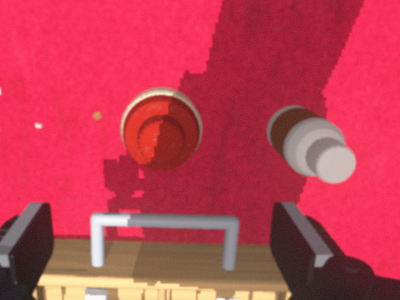

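The timer knob is at (320,238), the bottle cap at (495,261), and the bar corners at (258,320) and (393,321), all in full-image pixels.

```bash
python3 - <<'E'
from h import *
p=(np.array([.5363,.0193,.1474]),[0,1,0.0001,-.0017])
for uv,z in [((320,238),.047),((495,261),.084),((258,320),.047),((393,321),.047)]: print(plane('wrist',uv,z,p))
# two-view triangulation of timer knob: top+wrist
for t,w in [((368,207),(320,238)),((97,181),(495,261))]:
    print(tri([ray('top',(t[0]/5+234.6,t[1]/5+224.6)),ray('wrist',w,p)]))
E
python3 -m creep '1 -1 0 60 0; 1 0 0 50 0; 1 0 0 28 0; 1 0 0 0 0; 1 0 0 0 0'
```

```text
[0.5347 0.0172 0.047 ]
[0.538 0.121 0.084]
[ 0.5971 -0.0281  0.047 ]
[0.598  0.0705 0.047 ]
(array([0.5412, 0.0186, 0.0259]), [0.0015, 0.0015])
(array([0.5409, 0.1237, 0.0778]), [0.0007, 0.0007])
time: 8.88
eef_pos: [0.5394, 0.0182, 0.0123]
orientation: [0.001, 1.0, -0.0, 0.001]
wrist_force: [0.7, 0.4, 1.2]
gripper_width: 0.0853
gripper_force: 0.0
```

```bash
python3 -m creep '1 1 0 3 0; 0.4 0 0 0 0; 0.4 0 0 0 0; 0.4 0 0 0 0; 0.4 0 0 0 0; 0.4 0 0 0 0' 30
```

```text
time: 9.62
eef_pos: [0.538, 0.0191, 0.0094]
orientation: [0.0, 1.0, -0.0, 0.0]
wrist_force: [-1.5, -1.0, 6.0]
gripper_width: 0.0603
gripper_force: 31.6
```

```bash
python3 -m creep '0.4 0 0 -30 0; 0.4 0 0 -40 0; 0.4 15 -50 0 0; 0.4 15 -55 0 0; 0.4 10 -55 0 0; 0.4 10 -55 0 0; 0.4 0 -55 0 0; 0.4 0 -58 0 0'; python3 -m creep '0.4 0 0 0 0;0.4 0 0 0 0;0.4 0 0 0 0'
```

```text
time: 10.62
eef_pos: [0.4868, -0.3102, 0.0782]
orientation: [0.0, 1.0, 0.0, 0.0]
wrist_force: [-0.6, -0.5, -1.3]
gripper_width: 0.06
gripper_force: 33.6
time: 11.0
eef_pos: [0.4871, -0.3073, 0.0778]
orientation: [-0.0, 1.0, 0.0, -0.0]
wrist_force: [-0.1, 0.3, -1.0]
gripper_width: 0.0603
gripper_force: 33.6
```

Lower to z≈0.0165, release and rise.

```bash
python3 -m creep '0.4 0 0 30 0; 0.4 0 0 20 0; 0.4 0 0 8 0; 0.4 0 0 3 0; 0.4 0 0 0 0; 0.4 0 0 0 0'; python3 -m creep '1 0 0 0 0; 1 0 0 0 0; 1 0 0 0 0; 1 0 0 -50 0; 1 0 0 -60 0; 1 0 0 -40 0; 1 0 0 0 0'
```

```text
time: 11.75
eef_pos: [0.4878, -0.3093, 0.0181]
orientation: [0.0, 1.0, -0.001, 0.001]
wrist_force: [-0.1, -0.4, -1.3]
gripper_width: 0.06
gripper_force: 33.7
time: 12.62
eef_pos: [0.4892, -0.3106, 0.172]
orientation: [0.0, 1.0, -0.003, 0.003]
wrist_force: [0.3, 0.4, 0.6]
gripper_width: 0.0856
gripper_force: 0.0
```

```bash
python3 -m creep '1 -8 54 0 0; 1 -8 54 0 0; 1 -9 54 0 0; 1 -9 54 0 0; 1 -9 54 0 0; 1 -9 54 0 0; 1 0 54 0 0; 1 0 52 0 0'; python3 -m creep '1 0 0 0 0; 1 0 0 0 0'
```

```text
time: 13.62
eef_pos: [0.5384, 0.123, 0.1657]
orientation: [0.0, 1.0, -0.0, -0.001]
wrist_force: [0.5, -0.7, 0.3]
gripper_width: 0.0854
gripper_force: 0.0
time: 13.88
eef_pos: [0.5388, 0.121, 0.1661]
orientation: [0.0, 1.0, -0.0, -0.001]
wrist_force: [0.3, 0.3, -0.0]
gripper_width: 0.0855
gripper_force: 0.0
```

```bash
python3 -m creep '1 -1 1 50 0; 1 0 0 55 0; 1 0 0 37 0; 1 0 0 0 0; 1 0 0 0 0; 0.3 0 0 0 0; 0.3 0 0 0 0; 0.3 0 0 0 0' 25; python3 -m creep '0.3 0 0 0 0;0.3 0 0 0 0'
```

```text
time: 14.88
eef_pos: [0.5413, 0.1223, 0.0265]
orientation: [0.0, 1.0, 0.0, 0.001]
wrist_force: [-0.6, -0.3, 3.8]
gripper_width: 0.0391
gripper_force: 25.1
time: 15.12
eef_pos: [0.5413, 0.1223, 0.0265]
orientation: [0.0, 1.0, -0.0, 0.001]
wrist_force: [-1.2, -0.2, 6.2]
gripper_width: 0.0396
gripper_force: 25.3
```

```bash
python3 -m creep '0.3 0 0 -35 0; 0.3 0 0 -35 0; 0.3 15 -55 0 0; 0.3 15 -55 0 0; 0.3 22 -50 0 0; 0.3 22 -50 0 0; 0.3 22 -50 0 0; 0.3 22 -50 0 0'; python3 -m creep '0.3 22 -50 0 0;0.3 0 -60 0 0;0.3 0 0 0 0;0.3 0 0 0 0;0.3 0 0 0 0'
```

```text
time: 16.12
eef_pos: [0.4213, -0.189, 0.0953]
orientation: [0.0, 1.0, -0.0, 0.0]
wrist_force: [0.6, -0.1, -0.8]
gripper_width: 0.0395
gripper_force: 25.6
time: 16.75
eef_pos: [0.4002, -0.2962, 0.0948]
orientation: [-0.001, 1.0, 0.0, -0.0]
wrist_force: [0.0, 0.5, -0.3]
gripper_width: 0.0391
gripper_force: 25.7
```

```bash
python3 -m creep '0.3 0 -4 30 0; 0.3 0 0 20 0; 0.3 0 0 8 0; 0.3 0 0 3.5 0; 0.3 0 0 0 0; 0.3 0 0 0 0'; python3 -m creep '1 0 0 0 0; 1 0 0 0 0; 1 0 0 0 0; 1 0 0 -50 0; 1 0 0 -60 0; 1 0 0 -40 0; 1 0 0 0 0'; python3 - <<'E'
from station import env
import cv2
c=env.capture("top");cv2.imwrite('pics/top1.png',c['img'][:,:,::-1])
E
```

```text
time: 17.5
eef_pos: [0.4007, -0.3021, 0.0346]
orientation: [0.0, 1.0, -0.001, 0.0]
wrist_force: [0.3, -0.6, -0.3]
gripper_width: 0.0393
gripper_force: 25.7
time: 18.38
eef_pos: [0.4019, -0.3036, 0.188]
orientation: [0.0, 1.0, -0.003, 0.003]
wrist_force: [-0.2, -0.6, 0.3]
gripper_width: 0.0854
gripper_force: 0.0
```

View pics/top1.png

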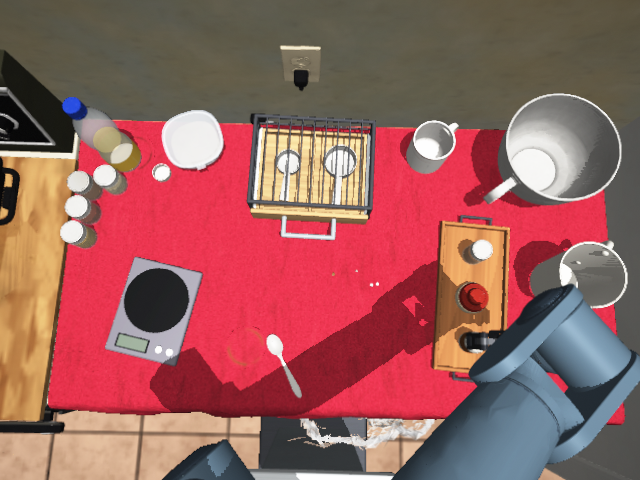

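All three things stand on the tray: jar lid at (482,251), timer at (474,297), bottle under the gripper. Next I'll work out the unit's yaw and the bar grasp.

```bash
python3 - <<'E'
from h import *
from station import env
P=lambda x,y,z:plane('top',(x/4+239.6,y/4+109.6),z)
a=[P(35,368,.08),P(527,393,.08),P(62,22,.08),P(540,45,.08)];print(a)
f=lambda v:np.degrees(np.arctan2(v[1],v[0])).round(2)
print('yaw',f(a[0]-a[1])-90,f(a[2]-a[3])-90,f(a[2]-a[0]),f(a[3]-a[1]))
b=[P(45,400,.062),P(512,424,.062)];print(b,f(b[0]-b[1])-90)
print('large bowl',P(402,206,.044),'handle',P(388,372,.046),P(396,272,.046)); print('small',P(194,208,.038),P(178,358,.040))
print(env.get_state()['q'].round(3))
E
```

```text
[array([0.6578, 0.1399, 0.08  ]), array([ 0.6514, -0.1007,  0.08  ]), array([0.8385, 0.1353, 0.08  ]), array([ 0.8324, -0.1062,  0.08  ])]
yaw -1.519999999999996 -1.4500000000000028 -1.46 -1.74
[array([0.6463, 0.1366, 0.062 ]), array([ 0.6401, -0.0952,  0.062 ])] -1.5300000000000011
large bowl [ 0.7584 -0.0396  0.044 ] handle [ 0.6694 -0.0339  0.046 ] [ 0.7222 -0.037   0.046 ]
small [0.7566 0.0679 0.038 ] [0.6756 0.073  0.04  ]
[-0.873 -0.06   1.973 -0.     1.226 -2.443]
```

```bash
python3 -m creep '1 -24 41 0 0; 1 -24 41 0 0; 1 -24 41 0 0; 1 -24 41 0 0; 1 -25 41 0 0; 1 -25 41 0 0; 1 -25 41 0 0; 1 -25 41 0 0'; python3 -m creep '0.3 0 0 0 10.5; 0.3 0 0 0 10.5; 0.3 0 0 0 10.5; 0.3 0 0 0 10.5; 0.3 0 0 0 10.5; 0.3 0 0 0 10.5; 0.3 0 0 0 10.5; 0.3 0 0 0 10.5'; python3 -m creep '0.3 0 0 0 7.5; 0.3 0 0 0 0; 0.3 0 0 0 0'
```

```text
time: 19.42
eef_pos: [0.5958, 0.0278, 0.1812]
orientation: [0.0, 1.0, 0.0, -0.002]
wrist_force: [-0.5, -1.2, 0.1]
gripper_width: 0.0854
gripper_force: 0.0
time: 20.42
eef_pos: [0.5951, 0.0263, 0.1811]
orientation: [0.672, 0.741, -0.001, -0.002]
wrist_force: [-0.5, 0.2, -0.4]
gripper_width: 0.026
gripper_force: 0.0
time: 20.8
eef_pos: [0.5958, 0.0262, 0.1825]
orientation: [0.716, 0.698, -0.001, -0.001]
wrist_force: [-0.1, -0.9, 0.6]
gripper_width: 0.0254
gripper_force: 0.0
```

```bash
python3 -m creep '0.3 -4 2 50 0; 0.3 0 0 50 0; 0.3 0 0 0 0;0.3 0 0 0 0'; python3 -m creep '0.3 0 0 25 0; 0.3 0 0 15 0; 0.3 0 0 12 0; 0.3 0 0 5 0; 0.3 0 0 0 0'
```

```text
time: 21.3
eef_pos: [0.5994, 0.022, 0.0855]
orientation: [0.716, 0.698, 0.001, 0.001]
wrist_force: [0.3, 0.5, 0.4]
gripper_width: 0.0255
gripper_force: 0.0
time: 21.92
eef_pos: [0.5984, 0.0221, 0.0269]
orientation: [0.716, 0.698, -0.0, 0.0]
wrist_force: [-0.4, 0.3, 0.4]
gripper_width: 0.0257
gripper_force: 0.0
```

Clean descent. I'll grip the bar and pull.

```bash
python3 -m creep '0 0 0 0 0; 0 0 0 0 0; 0 0 0 0 0; 0 0 -10 0 0; 0 0 -20 0 0; 0 0 -20 0 0; 0 0 -20 0 0; 0 0 -20 0 0' 40; python3 -m creep '0 0 -20 0 0; 0 0 -20 0 0; 0 0 -20 0 0; 0 0 -8 0 0; 0 0 0 0 0; 0 0 0 0 0'
```

```text
time: 22.92
eef_pos: [0.5081, 0.025, 0.0275]
orientation: [0.717, 0.697, 0.001, 0.0]
wrist_force: [2.5, 3.8, 3.4]
gripper_width: 0.0082
gripper_force: 40.4
time: 23.68
eef_pos: [0.4398, 0.0273, 0.0274]
orientation: [0.717, 0.697, 0.001, -0.001]
wrist_force: [-1.5, 5.4, 7.7]
gripper_width: 0.008
gripper_force: 41.0
```

```bash
python3 -m creep '0.3 0 0 0 0; 0.3 0 0 0 0; 0.3 0 0 -40 0; 0.3 0 0 -50 0; 0.3 0 0 -50 0; 0.3 0 0 -20 -9; 0.4 0 0 0 -10.5; 0.4 0 0 0 -10.5'; python3 -m creep '0.4 0 0 0 -10.5; 0.4 0 0 0 -10.5; 0.4 0 0 0 -10.5; 0.4 0 0 0 -10.5; 0.4 0 0 0 -10.5; 0.4 0 0 0 -7.5; 0.4 0 0 0 0; 0.4 0 0 0 0'; python3 - <<'E'
from station import env
import cv2
s=env.get_state();c=env.capture("wrist");cv2.imwrite('pics/w3.png',c['img'][:,:,::-1]);print(s['eef_pos'],s['orientation'])
c=env.capture("top");cv2.imwrite('pics/top2.png',c['img'][:,:,::-1])
c=env.capture("scene");cv2.imwrite('pics/scene2.png',c['img'][:,:,::-1])
E
```

```text
time: 24.68
eef_pos: [0.4401, 0.0262, 0.1868]
orientation: [0.509, 0.861, -0.0, 0.0]
wrist_force: [0.2, -0.9, -0.1]
gripper_width: 0.0339
gripper_force: 0.0
time: 25.68
eef_pos: [0.4401, 0.0263, 0.1866]
orientation: [0.014, 1.0, -0.0, -0.0]
wrist_force: [-0.1, 1.2, 0.4]
gripper_width: 0.0342
gripper_force: 0.0
[0.44014241 0.02630548 0.18656969] [ 1.42856953e-02  9.99897929e-01 -2.04156782e-05 -2.21678820e-04]
```

View pics/w3.png

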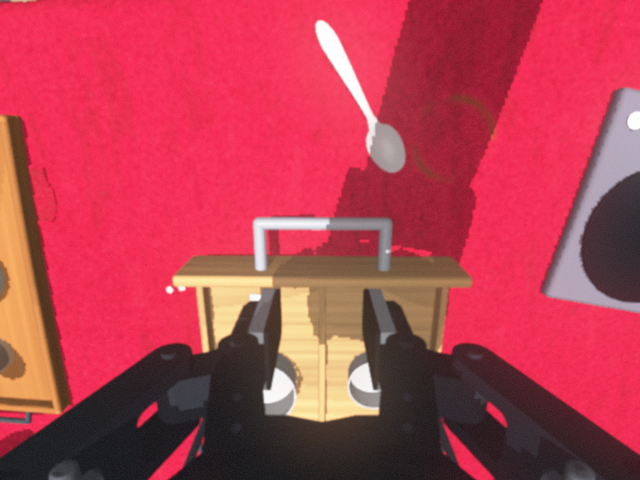

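View pics/top2.png

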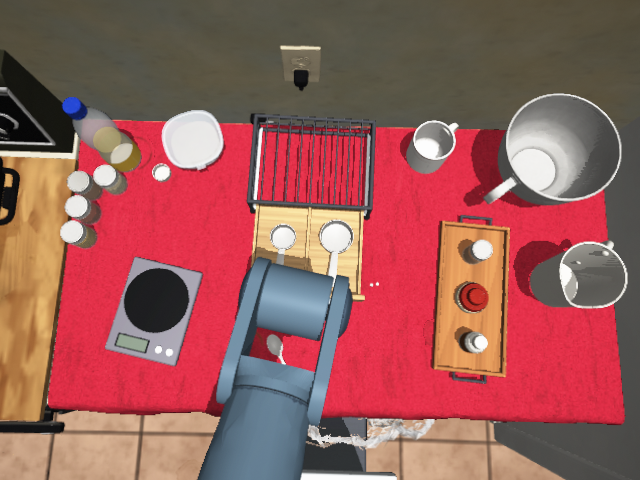

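The drawer is out and the bottle, timer and jar are upright on the tray. In the top view the large cup's bowl rim is at (336,237), with the handle running down to about (331,275). Enlarging both views side by side.

```bash
python3 - <<'E'
import cv2,numpy as np
t=cv2.imread('pics/top2.png');s=cv2.imread('pics/scene2.png')
a=cv2.resize(t[205:305,300:380],None,fx=5,fy=5,interpolation=2)
from h import proj
print(proj('scene',[[.599,-.036,.044]]))
u,v=map(int,proj('scene',[[.57,-.036,.044]])[0]);print(u,v)
b=cv2.resize(s[v-50:v+50,u-40:u+40],None,fx=5,fy=5,interpolation=2)
cv2.imwrite('pics/e.png',np.hstack([a,b]))
E
```

```text
[[326.9 249. ]]
320 256
```

View pics/e.png

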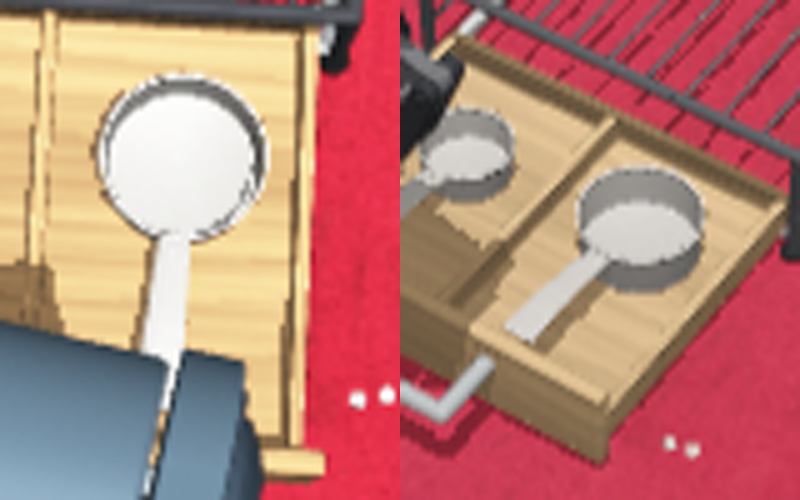

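The rim centre is at (183,157) in the top half and (641,211) in the scene half, with the handle root at (174,238) and (598,258).

```bash
python3 - <<'E'
from h import *
t=lambda x,y:(x/5+299.6,y/5+204.6); s=lambda x,y:((x-400)/5+279.6,y/5+205.6)
print('rim',tri([ray('top',t(183,157)),ray('scene',s(641,211))]),plane('top',t(183,157),.044))
r=plane('top',t(174,240),.046);l=plane('top',t(163,350),.046);print('root',tri([ray('top',t(174,240)),ray('scene',s(598,258))]),r,'low',l)
print('tip',plane('scene',s(520,328),.046),'root',plane('scene',s(598,258),.046))
b=plane('top',t(183,157),.044)
print('yaw',np.degrees(np.arctan2(*(b-l)[[1,0]])),np.linalg.norm(b-r))
E
```

```text
rim (array([ 0.6016, -0.0354,  0.0453]), [0.0014, 0.0014]) [ 0.6008 -0.0344  0.044 ]
root (array([ 0.5681, -0.0318,  0.039 ]), [0.0002, 0.0002]) [ 0.5668 -0.0314  0.046 ] low [ 0.5228 -0.0279  0.046 ]
tip [ 0.5035 -0.0268  0.046 ] root [ 0.5632 -0.0351  0.046 ]
yaw -4.763641690726179 0.03419064199455755
```

```bash
python3 -m creep '0.4 -40 -18 0 0; 0.4 -40 -18 0 0; 0.4 -34 -18 0 0; 0.4 0 0 30 3; 0.4 0 0 0 0; 0.4 0 0 0 0; 0.4 0 0 0 0'
```

```text
time: 26.7
eef_pos: [0.5534, -0.0306, 0.1582]
orientation: [0.039, 0.999, -0.0, 0.001]
wrist_force: [-0.4, -0.0, 0.1]
gripper_width: 0.0344
gripper_force: 0.0
```

```bash
python3 -m creep '0.4 1 0 50 0; 0.4 0 0 40 0; 0.4 0 0 0 0; 0.4 0 0 20 0; 0.4 0 0 15 0; 0.4 0 0 7 0; 0.4 0 0 0 0; 0.4 0 0 0 0'; python3 -m creep '0 0 0 0 0; 0 0 0 0 0; 0 0 0 0 0; 0 0 0 0 0' 50
```

```text
time: 27.7
eef_pos: [0.5525, -0.0307, 0.0256]
orientation: [0.039, 0.999, -0.0, 0.001]
wrist_force: [0.7, -0.7, 0.9]
gripper_width: 0.0343
gripper_force: 0.0
time: 28.2
eef_pos: [0.5521, -0.0307, 0.0252]
orientation: [0.039, 0.999, -0.0, 0.0]
wrist_force: [-1.9, 0.1, 4.3]
gripper_width: 0.0121
gripper_force: 48.6
```

```bash
python3 -m creep '0 0 0 -10 0; 0 0 0 -20 0; 0 0 0 -30 0; 0 0 0 -40 0; 0 0 0 -20 0; 0 0 0 0 0; 0 0 0 0 0'; python3 - <<'E'
from station import env
import cv2,numpy as np
s=env.get_state();print(s['eef_pos'],s['orientation'],s['gripper_width'])
a=env.capture("scene")['img'];b=env.capture("wrist")['img']
from h import proj
u,v=map(int,proj('scene',[s['eef_pos']])[0]);print(u,v)
a=cv2.resize(a[v-60:v+60,u-50:u+50],None,fx=4,fy=4,interpolation=2)
b=cv2.resize(b,(400,300));b=np.vstack([b,np.zeros((180,400,3),np.uint8)])
cv2.imwrite('pics/f.png',np.hstack([a,b])[:,:,::-1])
E
```

```text
time: 29.08
eef_pos: [0.5513, -0.0304, 0.1442]
orientation: [0.039, 0.999, 0.0, -0.001]
wrist_force: [0.4, -0.3, 0.2]
gripper_width: 0.0124
gripper_force: 48.6
[ 0.55127665 -0.03040677  0.14424554] [ 3.94789227e-02  9.99220248e-01  1.18064525e-04 -5.44212940e-04] 0.01236428809902491
314 233
```

View pics/f.png

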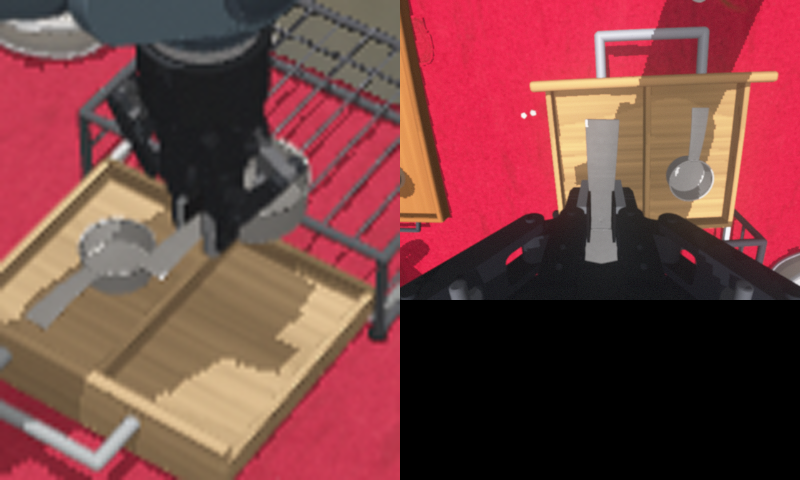

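The cup is held level at (260,200) in the crop. Carrying it to the scale.

```bash
python3 -m creep '0 23 35 0 0; 0 23 45 0 0; 0 23 50 0 0; 0 23 55 0 0; 0 23 55 0 0; 0 23 55 0 0; 0 23 48 0 0; 0 0 0 0 0'; python3 -m creep '0 0 0 0 0; 0 0 0 0 0; 0 0 0 0 0'
```

```text
time: 30.18
eef_pos: [0.4163, 0.3263, 0.1436]
orientation: [0.037, 0.999, -0.0, -0.001]
wrist_force: [-0.5, -0.7, -1.3]
gripper_width: 0.0122
gripper_force: 48.7
time: 30.55
eef_pos: [0.419, 0.3231, 0.1447]
orientation: [0.04, 0.999, -0.0, -0.0]
wrist_force: [0.7, -0.1, -1.1]
gripper_width: 0.0124
gripper_force: 48.7
```

```bash
python3 -m creep '0 0 0 40 0; 0 0 1 40 0; 0 0 0 15 0; 0 0 0 8 0; 0 0 0 5 0; 0 0 0 0 0; 0 0 0 0 0'; python3 - <<'E'
from station import env
import cv2
cv2.imwrite('pics/top3.png',env.capture("top")['img'][230:380,70:270,::-1].repeat(3,0).repeat(3,1))
E
```

```text
time: 31.42
eef_pos: [0.4192, 0.3254, 0.0377]
orientation: [0.039, 0.999, 0.0, 0.001]
wrist_force: [-0.6, -0.1, -0.3]
gripper_width: 0.0119
gripper_force: 48.8
```

View pics/top3.png

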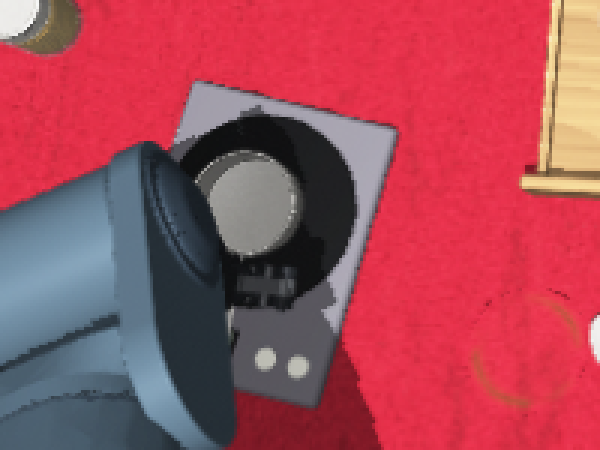

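The bowl rim centre is near crop (250,203). I'll check it against the platform, and lower 3 mm more.

```bash
python3 - <<'E'
from h import *
print(plane('top',(153.0,297.3),.0565))
E
python3 -m creep '0 0 0 2.5 0; 0 0 0 0 0; 0 0 0 0 0'
```

```text
[0.469  0.3162 0.0565]
time: 31.85
eef_pos: [0.4188, 0.3252, 0.0345]
orientation: [0.039, 0.999, 0.0, 0.0]
wrist_force: [0.0, 0.0, -0.7]
gripper_width: 0.0122
gripper_force: 48.8
```

Within about 4 mm, so I'll release, rise and look from above.

```bash
python3 -m creep '0.35 0 0 0 0; 0.35 0 0 0 0; 0.35 0 0 0 0; 0.35 0 0 -20 0; 0.35 0 0 -50 0; 0.35 0 0 -60 0; 0.35 0 -40 0 0; 0.35 0 -60 0 0'; python3 -m creep '0.35 0 -60 0 0; 0.35 0 -60 0 0; 0.35 0 -60 0 0; 0 0 0 0 0; 0 0 0 0 0'; python3 - <<'E'
from station import env
import cv2,numpy as np
from h import *
a=env.capture("top")['img'];cv2.imwrite('pics/top4f.png',a[:,:,::-1])
b=env.capture("scene")['img'];cv2.imwrite('pics/scene4f.png',b[:,:,::-1])
cv2.imwrite('pics/g.png',np.hstack([cv2.resize(a[250:370,95:215],(390,390),interpolation=2),cv2.resize(b[190:290,140:240],(390,390),interpolation=2)])[:,:,::-1])
E
```

```text
time: 32.85
eef_pos: [0.4112, 0.2251, 0.1656]
orientation: [0.038, 0.999, 0.0, 0.001]
wrist_force: [0.8, -1.0, -0.4]
gripper_width: 0.0303
gripper_force: 0.0
time: 33.48
eef_pos: [0.3965, 0.0459, 0.1643]
orientation: [0.04, 0.999, 0.0, 0.0]
wrist_force: [-0.2, 0.3, 0.2]
gripper_width: -0.0
gripper_force: 0.0
```

View pics/g.png

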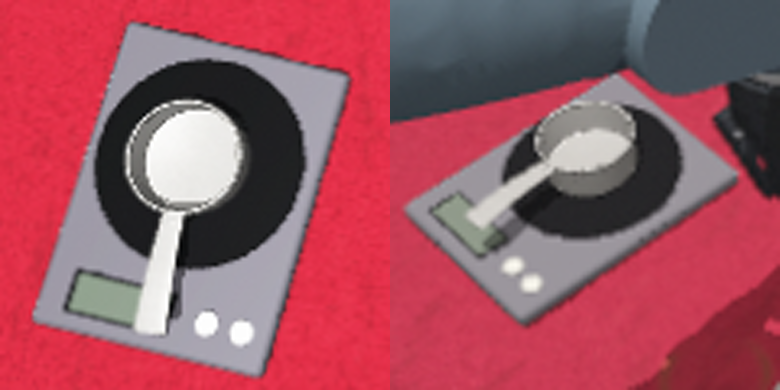

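The cup stands upright, its rim centre at crop (184,156), about (0.468,0.3195): on centre. Now I'll shut the drawer with closed fingers pushing the middle of the bar.

```bash
python3 -m creep '0 0 -18 0 -3; 0 0 0 45 0; 0 0 0 50 0; 0 0 0 39 0; 0 0 0 0 0; 0 0 0 0 0'; python3 -m creep '0 -20 0 0 0; 0 -20 0 0 0; 0 -20 0 0 0; 0 -20 0 0 0; 0 -20 0 0 0; 0 -20 0 0 0; 0 -20 0 0 0; 0 0 0 0 0'
```

```text
time: 34.33
eef_pos: [0.3962, 0.0285, 0.0316]
orientation: [0.012, 1.0, -0.0, 0.001]
wrist_force: [0.0, -0.4, -0.5]
gripper_width: 0.0001
gripper_force: 0.0
time: 35.33
eef_pos: [0.5378, 0.0242, 0.033]
orientation: [0.013, 1.0, -0.0, 0.003]
wrist_force: [-0.7, -0.6, 0.3]
gripper_width: -0.0003
gripper_force: 0.0
```

```bash
python3 -m creep '0 -15 0 0 0; 0 -15 0 0 0; 0 -8 0 0 0; 0 0 0 0 0; 0 0 0 0 0'; python3 -m creep '0 -3 0 0 0; 0 -3 0 0 0; 0 0 0 0 0'; python3 -m creep '0 -3 0 0 0; 0 0 0 0 0'
```

```text
time: 35.95
eef_pos: [0.5727, 0.0233, 0.0306]
orientation: [0.013, 1.0, -0.0, 0.0]
wrist_force: [-0.3, -0.7, -0.0]
gripper_width: 0.0001
gripper_force: 0.0
time: 36.33
eef_pos: [0.5791, 0.0231, 0.0302]
orientation: [0.013, 1.0, 0.0, 0.0]
wrist_force: [-0.1, -0.4, 0.6]
gripper_width: -0.0002
gripper_force: 0.1
time: 36.58
eef_pos: [0.5822, 0.023, 0.0302]
orientation: [0.013, 1.0, -0.0, 0.0]
wrist_force: [-0.3, 0.0, -0.1]
gripper_width: 0.0003
gripper_force: 0.1
```

```bash
python3 -m creep '0 -3 0 0 0; 0 0 0 0 0'; python3 -m creep '0 -3 0 0 0; 0 0 0 0 0'; python3 - <<'E'
from station import env
import cv2
cv2.imwrite('pics/top5.png',cv2.resize(env.capture("top")['img'][100:310,200:480,::-1],None,fx=2.8,fy=2.8,interpolation=2))
E
```

```text
time: 36.83
eef_pos: [0.5836, 0.023, 0.03]
orientation: [0.013, 1.0, 0.0, -0.002]
wrist_force: [-6.2, -0.3, 4.3]
gripper_width: -0.0002
gripper_force: 3.2
time: 37.08
eef_pos: [0.5837, 0.0231, 0.0294]
orientation: [0.013, 1.0, 0.0, -0.006]
wrist_force: [-16.9, -1.1, 11.1]
gripper_width: -0.0001
gripper_force: 8.1
```

View pics/top5.png

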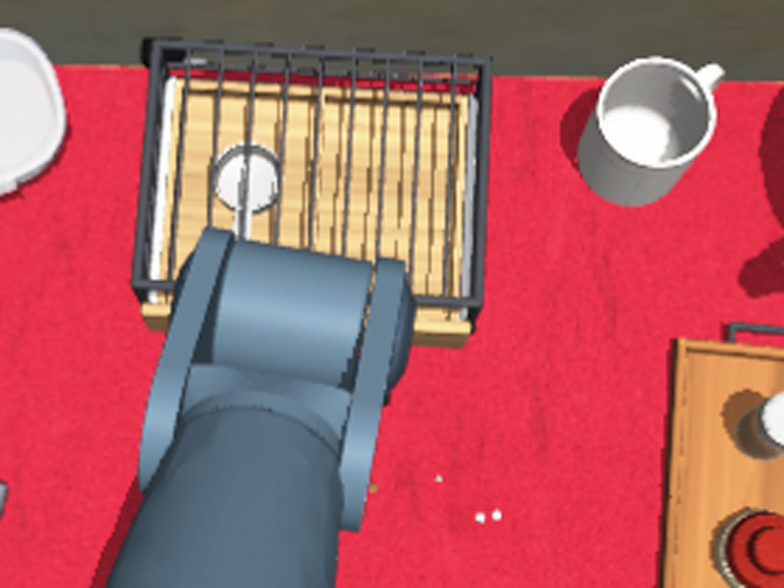

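The drawer is hard against its stop with the smaller cup inside. I'll back off, then fetch the bottle.

```bash
python3 -m creep '0 30 0 0 -1.5; 0 0 0 -60 0; 1 0 0 -60 0; 1 0 0 -40 0; 1 20 -45 0 0; 1 20 -55 0 0; 1 20 -55 0 0; 1 20 -55 0 0'; python3 -m creep '1 20 -55 0 0; 1 30 -55 0 0; 1 20 0 0 0; 1 0 0 0 0; 1 0 0 0 0;1 0 0 0 0'
```

```text
time: 38.12
eef_pos: [0.4775, -0.1882, 0.1908]
orientation: [0.0, 1.0, -0.001, 0.001]
wrist_force: [1.2, -0.5, -0.2]
gripper_width: 0.085
gripper_force: 0.0
time: 38.88
eef_pos: [0.4087, -0.2957, 0.1904]
orientation: [-0.001, 1.0, -0.0, 0.0]
wrist_force: [-0.6, -0.0, -0.3]
gripper_width: 0.0855
gripper_force: 0.0
```

```bash
python3 -m creep '1 8 -6 0 0; 1 0 0 0 0; 1 0 0 50 0; 1 0 0 55 0; 1 0 0 51 0; 1 0 0 0 0; 1 0 0 0 0'; python3 -m creep '0.3 0 0 0 0; 0.3 0 0 0 0; 0.3 0 0 0 0; 0.3 0 0 0 0; 0.3 0 0 0 0' 25
```

```text
time: 39.75
eef_pos: [0.4009, -0.3033, 0.0362]
orientation: [0.0, 1.0, -0.001, 0.001]
wrist_force: [0.1, -0.9, 1.5]
gripper_width: 0.0855
gripper_force: 0.0
time: 40.38
eef_pos: [0.4005, -0.3029, 0.0357]
orientation: [0.0, 1.0, -0.001, 0.001]
wrist_force: [-1.3, 0.9, 7.8]
gripper_width: 0.0396
gripper_force: 24.8
```

```bash
python3 -m creep '0.3 0 0 -35 0; 0.3 0 0 -45 0; 0.3 -10 45 0 0; 0.3 -20 55 0 0; 0.3 -20 55 0 0; 0.3 -20 55 0 0; 0.3 -20 55 0 0; 0.3 -20 55 0 0'; python3 -m creep '0.3 -20 55 0 0;0.3 -11 50 0 0;0.3 0 0 0 0;0.3 0 0 0 0;0.3 0 0 0 0'
```

```text
time: 41.38
eef_pos: [0.5104, 0.0197, 0.1145]
orientation: [0.0, 1.0, -0.0, 0.0]
wrist_force: [0.7, 0.2, -0.4]
gripper_width: 0.0394
gripper_force: 25.6
time: 42.0
eef_pos: [0.5408, 0.1217, 0.1142]
orientation: [0.001, 1.0, -0.0, -0.0]
wrist_force: [-0.1, 0.6, -0.9]
gripper_width: 0.0391
gripper_force: 25.7
```

Lower to ≈0.030, release and rise; then go on to the timer on the tray.

```bash
python3 -m creep '0.3 0 0 40 0; 0.3 0 0 30 0; 0.3 0 0 10 0; 0.3 0 0 4 0; 0.3 0 0 0 0; 0.3 0 0 0 0; 0.3 0 0 0 0'; python3 -m creep '1 0 0 0 0; 1 0 0 0 0; 1 0 0 0 0; 1 0 0 -60 0; 1 0 0 -60 0; 1 0 0 -40 0; 1 0 0 0 0'
```

```text
time: 42.88
eef_pos: [0.5417, 0.1228, 0.0311]
orientation: [0.0, 1.0, 0.0, 0.001]
wrist_force: [0.1, 0.2, -0.2]
gripper_width: 0.0396
gripper_force: 25.7
time: 43.75
eef_pos: [0.5436, 0.1229, 0.1948]
orientation: [0.0, 1.0, 0.0, 0.004]
wrist_force: [0.2, -0.4, -0.3]
gripper_width: 0.0852
gripper_force: 0.0
```

```bash
python3 -m creep '1 9 -54 0 0; 1 9 -54 0 0; 1 9 -54 0 0; 1 9 -54 0 0; 1 9 -54 0 0; 1 8 -54 0 0; 1 0 -54 0 0; 1 0 -54 0 0'; python3 -m creep '1 0 0 0 0; 1 0 0 0 0;1 0 0 0 0'
```

```text
time: 44.75
eef_pos: [0.4869, -0.3104, 0.1885]
orientation: [0.0, 1.0, 0.001, -0.001]
wrist_force: [1.0, 0.2, 0.3]
gripper_width: 0.0853
gripper_force: 0.0
time: 45.12
eef_pos: [0.4877, -0.3078, 0.1895]
orientation: [-0.0, 1.0, 0.001, -0.0]
wrist_force: [0.3, 0.3, -0.0]
gripper_width: 0.0856
gripper_force: 0.0
```

```bash
python3 -m creep '1 0 -1 55 0; 1 0 0 55 0; 1 0 0 45 0; 1 0 0 17 0; 1 0 0 0 0; 1 0 0 0 0'; python3 -m creep '0.4 0 0 0 0; 0.4 0 0 0 0; 0.4 0 0 0 0; 0.4 0 0 0 0; 0.4 0 0 0 0' 30
```

```text
time: 45.88
eef_pos: [0.4893, -0.3112, 0.0206]
orientation: [0.0, 1.0, -0.001, 0.001]
wrist_force: [1.0, -0.6, 0.9]
gripper_width: 0.0853
gripper_force: 0.0
time: 46.5
eef_pos: [0.4894, -0.3108, 0.0211]
orientation: [0.0, 1.0, -0.001, 0.001]
wrist_force: [-0.8, 4.8, 12.1]
gripper_width: 0.0571
gripper_force: 59.8
```

Gripped 4 mm too high this time; I'll reopen, lower and regrip.

```bash
python3 -m creep '1 0 0 0 0; 1 0 0 0 0; 1 1.5 1 4.5 0; 1 0 0 0 0; 0.4 0 0 0 0; 0.4 0 0 0 0; 0.4 0 0 0 0; 0.4 0 0 0 0' 30;  python3 -m creep '0.4 0 0 0 0; 0.4 0 0 0 0'
```

```text
time: 47.5
eef_pos: [0.4866, -0.3095, 0.0142]
orientation: [0.0, 1.0, -0.0, 0.0]
wrist_force: [-0.4, -0.3, 2.3]
gripper_width: 0.0599
gripper_force: 32.9
time: 47.75
eef_pos: [0.4866, -0.3095, 0.0142]
orientation: [0.0, 1.0, -0.0, 0.0]
wrist_force: [-1.3, 0.3, 4.6]
gripper_width: 0.0601
gripper_force: 33.0
```

```bash
python3 -m creep '0.4 0 0 -30 0; 0.4 0 0 -45 0; 0.4 -5 45 0 0; 0.4 -10 55 0 0; 0.4 -10 55 0 0; 0.4 -10 60 0 0; 0.4 -10 60 0 0; 0.4 -5 53 0 0'; python3 -m creep '0.4 0 0 0 0;0.4 0 0 0 0;0.4 0 0 0 0'
```

```text
time: 48.75
eef_pos: [0.5358, 0.0211, 0.0879]
orientation: [-0.0, 1.0, 0.0, -0.001]
wrist_force: [0.0, 0.0, -1.8]
gripper_width: 0.0604
gripper_force: 33.4
time: 49.12
eef_pos: [0.5363, 0.0178, 0.0884]
orientation: [0.001, 1.0, 0.0, -0.0]
wrist_force: [0.5, 0.6, -1.9]
gripper_width: 0.0602
gripper_force: 33.4
```

```bash
python3 -m creep '0.4 0 0.5 35 0; 0.4 0 0 30 0; 0.4 0 0 10 0; 0.4 0 0 4 0; 0.4 0 0 0 0; 0.4 0 0 0 0; 0.4 0 0 0 0'; python3 -m creep '0.4 0 0 1 0; 0.4 0 0 0 0; 1 0 0 0 0; 1 0 0 0 0; 1 0 0 0 0; 1 0 0 -50 0; 1 0 0 -60 0; 1 0 0 -50 0'
```

```text
time: 50.0
eef_pos: [0.5371, 0.0192, 0.0106]
orientation: [0.0, 1.0, -0.0, 0.001]
wrist_force: [0.1, -0.6, -1.4]
gripper_width: 0.0602
gripper_force: 33.4
time: 51.0
eef_pos: [0.5368, 0.0192, 0.1712]
orientation: [0.0, 1.0, -0.0, 0.001]
wrist_force: [-0.2, 0.8, -0.3]
gripper_width: 0.0854
gripper_force: 0.0
```

```bash
python3 -m creep '1 -6 -55 0 0; 1 -6 -55 0 0; 1 -7 -55 0 0; 1 -7 -55 0 0; 1 -7 -55 0 0; 1 -7 -59 0 0; 1 0 0 0 0; 1 0 0 0 0'
```

```text
time: 52.0
eef_pos: [0.5761, -0.3144, 0.1684]
orientation: [0.0, 1.0, 0.0, -0.0]
wrist_force: [0.3, 0.3, 0.6]
gripper_width: 0.085
gripper_force: 0.0
```

```bash
python3 -m creep '1 -1 0 50 0; 1 0 0 50 0; 1 0 0 41 0; 1 0 0 0 0; 1 0 0 0 0'; python3 -m creep '0.3 0 0 0 0; 0.3 0 0 0 0; 0.3 0 0 0 0; 0.3 0 0 0 0; 0.3 0 0 0 0' 30
```

```text
time: 52.62
eef_pos: [0.5786, -0.3146, 0.0299]
orientation: [-0.0, 1.0, -0.001, 0.001]
wrist_force: [0.6, -0.6, -0.3]
gripper_width: 0.0855
gripper_force: 0.0
time: 53.25
eef_pos: [0.5781, -0.3153, 0.0293]
orientation: [0.0, 1.0, -0.001, 0.001]
wrist_force: [-0.3, 0.6, 5.7]
gripper_width: 0.04
gripper_force: 30.6
```

```bash
python3 -m creep '0.3 0 0 -35 0; 0.3 0 0 -40 0; 0.3 5 45 0 0; 0.3 10 50 0 0; 0.3 10 50 0 0; 0.3 10 50 0 0; 0.3 9 42 0 0; 0.3 0 0 0 0'; python3 -m creep '0.3 0 0 0 0;0.3 0 0 0 0'
```

```text
time: 54.25
eef_pos: [0.532, -0.0751, 0.1019]
orientation: [-0.002, 1.0, 0.0, -0.001]
wrist_force: [-0.0, 0.4, -1.4]
gripper_width: 0.04
gripper_force: 31.0
time: 54.5
eef_pos: [0.5338, -0.0788, 0.1029]
orientation: [0.001, 1.0, -0.0, 0.0]
wrist_force: [0.1, 0.2, -1.0]
gripper_width: 0.0407
gripper_force: 31.0
```

```bash
python3 -m creep '0.3 0 0 40 0; 0.3 0 0 25 0; 0.3 0 0 10 0; 0.3 0 0 3 0; 0.3 0 0 0 0; 0.3 0 0 0 0; 0.3 0 0 0 0'; python3 -m creep '1 0 0 0 0; 1 0 0 0 0; 1 0 0 0 0; 1 0 0 -60 0; 1 0 0 -60 0; 1 0 -60 -20 0; 1 0 -60 0 0; 1 0 -60 0 0'; python3 -m creep '1 0 -60 0 0; 1 0 0 0 0; 1 0 0 0 0'; python3 - <<'E'
from station import env
import cv2
cv2.imwrite('pics/top6.png',env.capture("top")['img'][:,:,::-1])
E
```

```text
time: 55.38
eef_pos: [0.534, -0.0779, 0.0255]
orientation: [0.0, 1.0, -0.0, 0.001]
wrist_force: [0.4, 0.3, -1.4]
gripper_width: 0.0405
gripper_force: 31.0
time: 56.38
eef_pos: [0.5335, -0.2588, 0.1654]
orientation: [0.0, 1.0, -0.0, 0.001]
wrist_force: [0.9, -1.1, 0.5]
gripper_width: 0.0853
gripper_force: 0.0
time: 56.75
eef_pos: [0.5331, -0.3166, 0.1641]
orientation: [0.0, 1.0, 0.0, -0.0]
wrist_force: [0.3, 0.1, -0.2]
gripper_width: 0.0854
gripper_force: 0.0
```

```bash
python3 - <<'E'
import cv2
t=cv2.imread('pics/top6.png')
a=cv2.resize(t[110:310,100:400],None,fx=2.6,fy=2.6,interpolation=2)
cv2.imwrite('pics/z.png',a)
# shift vs start picture around each item, drawer too
import numpy as np
o=cv2.imread('pics/top0.png')
for n,(u,v),r in [('bottle',(256,264),16),('timer',(308,268),19),('jar',(358,270),16),('drawer bar',(308,228),26),('small',(287,175),20)]:
    p=o[v-r:v+r,u-r:u+r];s=t[v-r-10:v+r+10,u-r-10:u+r+10]
    m=cv2.matchTemplate(s,p,cv2.TM_CCOEFF_NORMED);_,mx,_,l=cv2.minMaxLoc(m);print(n,np.array(l)-10,round(mx,2))
E
```

```text
bottle [0 0] 0.98
timer [0 0] 0.92
jar [-1  0] 0.92
drawer bar [0 0] 1.0
small [0 1] 0.95
```

View pics/z.png

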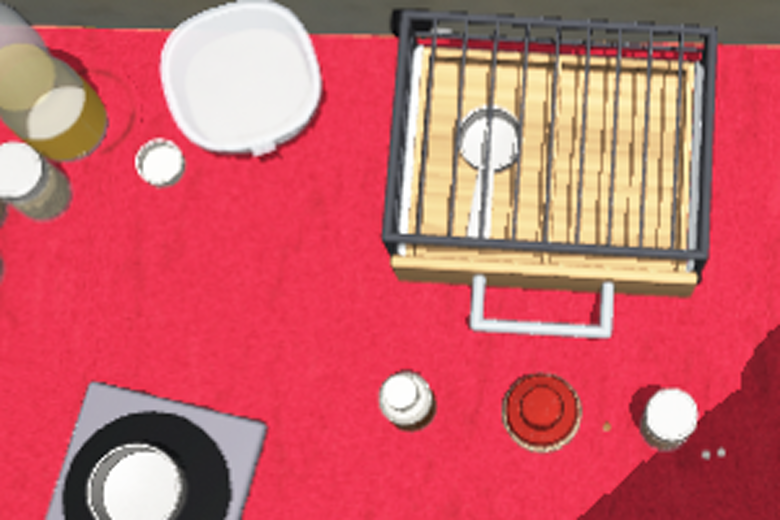

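Everything is back within a pixel (about 2 mm) of its start, the drawer is shut and the cup is on the platform. Handing in.

```bash
python3 -c "
from station import env
print(env.close_job())"
```

```text
the job is handed in; nothing more can be done
None
```

I handed in the job at about 57 s: the larger cup stands in the middle of the scale's platform, the drawer is shut with the smaller cup inside, and the timer, bottle and jar are upright within about 2 mm of their starting places by the last top-camera picture; no verdict was returned.

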